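# Check-weigh a canister on the sprung hook

## Task

Check-weigh the closed steel canister: lift it by its orange grip, slip its wire bail over the tip of the scale's sprung hook, and ease the weight on gently, so that the hook is already carrying all of it when you let go and neither drops nor springs back (it must never move faster than 5 cm a second, nor be leaned on). Once it hangs still on its own, press the green button on the terminal fully down and let it up again, not before. Leave the canister hanging still on the hook, and leave the mould, the bowl and the spatula where they are.

Things in the scene. Friction and masses are not known exactly. Their poses are not given: they have to be found in the camera images.
- canister: closed steel canister with a brown band, 88 mm across and 70 mm high, 0.30 to 0.80 kg (not known beforehand); origin at the centre of its underside, z up. A stiff wire bail (8 mm round wire) stands on its lid in its y-z plane, legs at y = -32 and +32 mm, its top a shallow roof that peaks at y = 0; the open window under it is 56 mm high at the peak and is passed through along the canister's x. The orange grip stands on the peak
- canister_grip (a point): the place to grasp: in the orange upright grip on top of the canister, 162 mm above its underside. The grip is 20 mm along the canister's x, 24 mm along its y and reaches from 132 to 188 mm above the underside; grasp it from above across its y faces, as the bail and hook pass below
- canister_eye (a point): underside of the bail's peak, where it hangs on the hook: 126 mm above the canister's underside, on its axis; axes as the canister's
- scale: hanging scale, fixed: steel base plate 12 mm thick, 110 mm wide (y), from 65 mm in front of to 185 mm behind the origin, and a white column (50 x 46 mm, 280 mm high) that starts 130 mm behind it. Origin on the work surface right below the hook's seat; its x points from the hook's tip to the column (the hook opens towards -x), z up
- hook_seat (a point): upper side of the lowest point of the hook, where the bail should lie: 230 mm above the work surface when unloaded; moves with the hook; axes as the scale's. The hook is 8 mm round bar: from the carriage on the column it runs level towards -x, 12 mm above the seat's level, dips into the seat, then turns up to its tip
- hook_tip (a point): highest point of the hook's upturned tip: 28 mm in front (-x of the scale) of the seat and 22 mm above it
- hook (a joint): dip of the hook in m: 0 unloaded (top stop), grows as it goes down, 0.09 at the bottom stop. Spring about 100 N/m, lightly damped: it dips about 10 mm per newton of load, and bounces for a second or two if disturbed
- log_top (a point): centre of the top face of the green button (32 mm across) on the grey terminal, which is 110 x 120 x 60 mm high and fixed; pressed straight down
- log (a joint): travel of the green button in m: 0 up, 0.006 fully down at about 5 N; springs back
- mould: clear mould with brown cups, 110 x 160 x 22 mm, lying on the bench; origin at the centre of its underside; leave alone
- bowl: steel bowl 110 mm across, 60 mm high; origin at the centre of its underside; leave alone
- spatula: spatula with an orange handle lying on the bench; leave alone
There are look-alikes about, which are no part of the job. What is shaped like the canister but blue or purple is not meant.

How it is judged:
By the outcome, as a careful person would: the job done as asked, in the order asked, and still so for the second after the job is handed in, with the robot touching nothing.
It also fails if it takes over 72 s, if anything falls off the work surface, if the arm or the gripper's body presses on something with over 40 N, if the wrist force passes 120 N, or if a joint passes its speed limit or range.

## Robot

A 7-joint arm with a two-finger parallel gripper is mounted at the origin on the work surface. World frame = base frame: x ahead of the robot, y to its left, z up, the work surface at z = 0. Lengths are in mm, angles in degrees, forces in N, time in s.
With the tool pointing down it reaches from about 400 to 850 mm from the base axis. Payload 4.5 kg.
Tool frame: the origin (TCP) lies midway between the tips of the shut fingers; the grasp point (between the pads) lies 19 mm behind it; y points along the fingers, z is the direction in which the jaws open and shut, and the axes are right-handed (so a half turn about y gives the same grasp; the last joint's range is limited). The gripper opens to 88 mm and grips with 3 to 60 N. Pads are 18 mm wide; open, the fingers measure 123 mm over their backs; the gripper's body (75 mm by 187 mm) begins 45 mm behind the grasp point.
Start: joints at [71.494, 39.483, -11.15, 89.685, 9.013, 51.709, -12.324], TCP at [218.328, -585.65, 238.743] pointing down, gripper open.
Joint ranges: [-172.22, 172.22], [-26.19, 119.32], [-84.43, 86.54], [7.71, 146.69], [-57.33, 237.33], [2.42, 119.75], [-152.13, 152.13]. Speed limits (degrees/s): [147.25, 147.25, 180, 180, 180, 180, 180].

## Interface

Orientations are given as [roll, pitch, yaw] about the fixed x, y, z axes, in that order (R = Rz(yaw) Ry(pitch) Rx(roll)).
In Python, from bench import * gives the robot as it stands. The module is installed in compiled form; this text tells all that it offers.
- The arm moves only by the shell command python3 -m creep 'ROWS' [FORCE]. ROWS is text: rows parted by semicolons, each of 7 numbers parted by spaces: the shift along the tool's x, y, z in m, then the turn, a rotation vector about the tool's x, y, z in rad, then the gripper's target within -1 to 1 (fully open at 1, half-way at 0, shut at -1). In form: x y z rx ry rz gripper; .... A call has 1 to 12 rows; each row is the pose to reach, as a shift and turn from the pose commanded when the call began, along the tool's axes at that moment; what a row does not reach only later rows make up. A row lasts 1/8 s, in which the tool goes at most 62.5 mm and 10.7 degrees, less where a joint would pass 70% of its speed; a pose out of reach is approached as far as the arm can. A call with a gripper value outside its range is refused whole. The fingers move at their own pace and stop on an object; FORCE is the grip in N (left out, the last holds). Time passes only in rows, so rows that repeat a pose let the fingers close. It gives the time, the measured TCP pose, the force and the opening at its end, in the units of the state.
- state(): the state, without advancing time (a new reading comes with each control period).
- snapshot(name): name is "scene" or "top"; returns a dict with "color" (420x560x3 uint8, red, green, blue), "K" (3x3 intrinsics, pixels), "k1" (the pictures are not rectified: a ray, as slopes to the right and down, at radius r is drawn at 1 + k1 r^2 times it, then the intrinsics apply), "extrinsics" (4x4, takes a point from camera to world coordinates). Camera axes: x right, y down, z forward; pixel columns grow to the right and rows downward; lengths in mm; the calibration is good to about 2 mm. A picture is of the moment at which its call begins. There is no depth.
- sign_off(): hands the job in, once; it reports no verdict.
Trained networks look in the newest picture that a camera, given by its name, has taken for a name from the list of things; names that differ only in an ending like _2 or _b are one class to them, and where a whole thing is asked for, a point or a joint stands for the part that bears it (a point fixed in the world has none). Each returns a list of dicts, best first, with "score" (0 to 1); they miss things now and then, are a little off and sometimes report something else, mostly with a low value. They report only what shows in the picture. A call takes as long as a camera call. They do not tell look-alikes from the thing itself.
- boxes_of(camera, name): "centre" ([column, row] as shares, 0 to 1, of the picture: columns of its width, rows of its height, amid what is visible of it).
The state is a dict: "clock": time; "qpos": joint angles; "qvel": joint speeds; "effort": joint torques, N m; "ee_pos": TCP position; "orientation": TCP orientation; "wrist_force": force on the tool from outside, world axes, zero at the start; "torque": the same for the moment, N m; "grip_width": finger opening in mm.
Only numpy, scipy, OpenCV 4.12 (cv2) and the standard library are available. Lean on these libraries where they do the work, as an engineer would, in place of code of your own. Each camera call takes 0.05 s, during which the arm holds its last target.

## Working session

There is one attempt and no reset: what is moved stays moved. The work goes in short steps, Python scripts to look and compute and a shell command to move; the robot and the scene stay as the last step left them, time stands still between calls to the robot, and variables do not carry over. Pictures are saved under pics/ and viewed, and the job is handed in when it is done.

```bash
mkdir -p pics
python3 - <<'E'
from bench import *
import cv2
s=state();print(s)
for n in("scene","top"):
    d=snapshot(n);cv2.imwrite(f"pics/{n}0.png",cv2.cvtColor(d["color"],cv2.COLOR_RGB2BGR))
    print(n,d["K"],d["k1"],d["extrinsics"])
    for o in("canister","canister_grip","canister_eye","hook","scale","hook_seat","hook_tip","log","log_top","mould","bowl","spatula"):
        try: print(o,[( [round(c[0]*560),round(c[1]*420)],round(b["score"],2)) for b in boxes_of(n,o) for c in [b["centre"]]])
        except Exception as e: print(o,e)
E
```

```text
{'clock': 0.0, 'qpos': array([ 71.49440656,  39.53437443, -11.14487672,  89.74350893,
         9.01198842,  51.70810851, -12.32441724]), 'qvel': array([-0.09352559,  0.03512945,  0.00086724, -0.02573116, -0.04966212,
        0.04932109, -0.13064259]), 'effort': array([-3.52581837e-04, -5.27555859e+01, -1.26687717e+00, -1.53427720e+01,
       -5.25235967e-02,  6.45962762e-03,  2.03332570e-04]), 'ee_pos': array([ 218.03153612, -585.07761037,  237.90340194]), 'orientation': array([-9.01039842e+01, -6.68193190e-03, -1.59553593e+02]), 'wrist_force': array([-0.04842262,  0.15313144,  0.0019866 ]), 'torque': array([0.06731603, 0.01688436, 0.03243694]), 'grip_width': 87.96900985619395}
scene [[481.68328748   0.         270.39260093]
 [  0.         481.68328748 213.89359757]
 [  0.           0.           1.        ]] -0.09289925731703479 [[ 6.16926755e-01  4.96022579e-01 -6.11034352e-01  1.27344756e+03]
 [ 7.86965537e-01 -3.97974531e-01  4.71488617e-01 -5.54779030e+02]
 [-9.30710977e-03 -7.71736920e-01 -6.35873812e-01  9.12186816e+02]
 [ 0.00000000e+00  0.00000000e+00  0.00000000e+00  1.00000
[... 764 characters left out ...]
 -3.68154258e+01]
 [-1.62055149e-02 -1.85536040e-01 -9.82503821e-01  1.31015565e+03]
 [ 0.00000000e+00  0.00000000e+00  0.00000000e+00  1.00000000e+00]]
canister [([378, 261], 0.68), ([416, 303], 0.59), ([425, 243], 0.55)]
canister_grip [([425, 244], 0.82), ([376, 258], 0.7), ([417, 303], 0.68)]
canister_eye [([426, 244], 0.97), ([374, 261], 0.84), ([414, 305], 0.62), ([233, 212], 0.31)]
hook [([233, 204], 0.67)]
scale [([238, 219], 0.66), ([234, 204], 0.61)]
hook_seat [([233, 212], 0.64)]
hook_tip [([234, 206], 0.81), ([279, 177], 0.53)]
log [([158, 279], 0.41)]
log_top [([157, 277], 0.61), ([241, 221], 0.47)]
mould [([138, 170], 0.68)]
bowl [([379, 170], 0.88)]
spatula [([278, 180], 0.82)]
```

View pics/scene0.png

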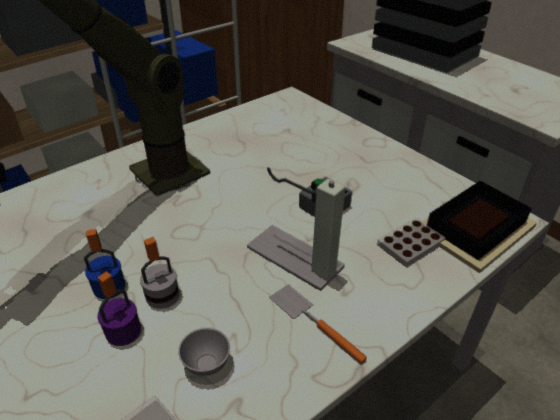

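View pics/top0.png

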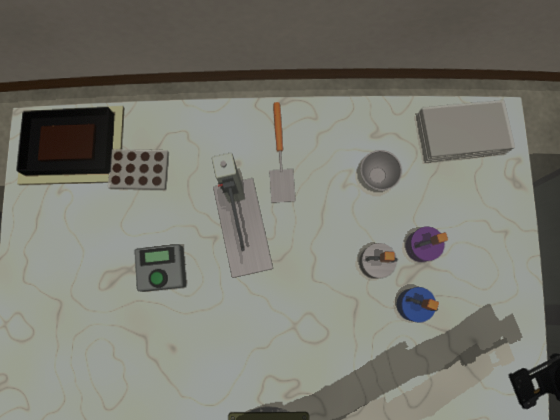

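Run:
```python
import cv2,numpy as np
a=cv2.imread("pics/scene0.png")[205:355,60:200];b=cv2.imread("pics/top0.png")[200:350,340:480]
cv2.imwrite("pics/c0.png",np.hstack([cv2.resize(a,(392,420),interpolation=cv2.INTER_CUBIC),cv2.resize(b,(392,420),interpolation=cv2.INTER_CUBIC)]))
a=cv2.imread("pics/scene0.png")[130:290,240:400];b=cv2.imread("pics/top0.png")[160:320,130:290]
cv2.imwrite("pics/c1.png",np.hstack([cv2.resize(a,(400,400),interpolation=cv2.INTER_CUBIC),cv2.resize(b,(400,400),interpolation=cv2.INTER_CUBIC)]))
```

```text
(no output)
```

View pics/c0.png

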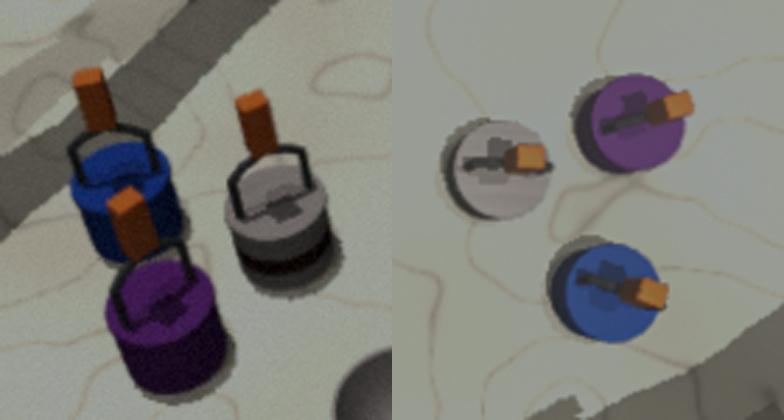

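View pics/c1.png

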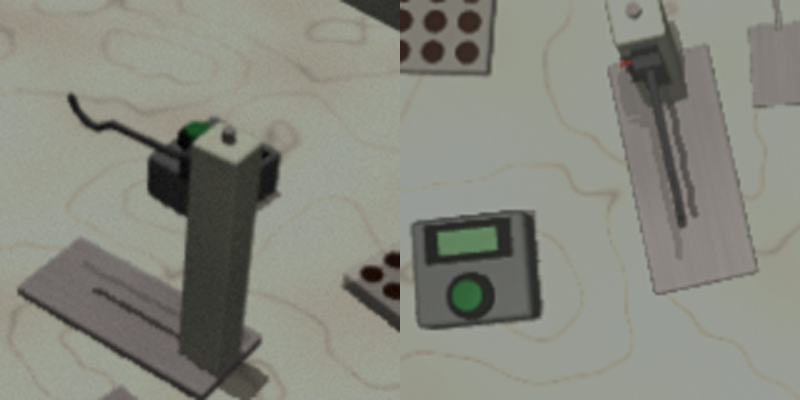

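Three canister shapes are in view:
- Steel with a brown band: scene (155,280), top (378,261).
- Purple: scene (117,316), top (425,244).
- Blue: scene (100,268), top (417,303).

The crop confirms that only the first is steel with a brown band, so that is the target. The hook tip is at about scene (268,168) and top (243,250).

Next I fit the poses.

```bash
cat > h.py <<'E'
from bench import *
import cv2,numpy as np
from scipy.optimize import least_squares
from scipy.spatial.transform import Rotation as R
def proj(d,P):
    P=np.atleast_2d(P).astype(float);E=np.linalg.inv(d["extrinsics"])
    return cv2.projectPoints(P,cv2.Rodrigues(E[:3,:3])[0],E[:3,3],d["K"],np.array([d["k1"],0,0,0.]))[0][:,0]
def ray(d,uv):
    n=cv2.undistortPoints(np.array([[uv]],float),d["K"],np.array([d["k1"],0,0,0.]))[0,0]
    E=d["extrinsics"];return E[:3,3],E[:3,:3]@np.array([n[0],n[1],1])
def onz(d,uv,z):
    o,v=ray(d,uv);return (o+v*(z-o[2])/v[2]).round(1)
def tri(a,ua,b,ub):
    o1,v1=ray(a,ua);o2,v2=ray(b,ub);A=np.stack([v1,-v2],1);t=np.linalg.lstsq(A,o2-o1,rcond=None)[0]
    p,q=o1+v1*t[0],o2+v2*t[1];return ((p+q)/2).round(1),np.linalg.norm(p-q).round(1)
def pose(p,L):
    x,y,a=p;c,s=np.cos(a),np.sin(a);L=np.asarray(L,float)
    return np.stack([x+c*L[:,0]-s*L[:,1],y+s*L[:,0]+c*L[:,1],L[:,2]],1)
def fit(obs,x0):
    f=lambda p:np.concatenate([(proj(d,pose(p,[o[0] for o in l]))-np.array([o[1] for o in l])).ravel() for d,l in obs])
    r=least_squares(f,x0,loss="soft_l1");return r.x,f(r.x).reshape(-1,2)
E
cat > a.py <<'E'
from h import *
S=snapshot("scene");T=snapshot("top")
p,r=fit([(T,[((-65,55,12),(232.4,277.2)),((-65,-55,12),(272.8,268)),((-28,0,252),(242.8,250))]),
 (S,[((-65,55,12),(272,225.2)),((-65,-55,12),(248,246)),((185,-55,12),(321.2,287)),((-28,0,252),(268,168.4))])],[500,0,0])
print("scale",p[:2],np.degrees(p[2]),r.round(1).tolist())
g=tri(S,(150,240),T,(389.3,256.1));print("griptop",g)
hsv=lambda d:cv2.cvtColor(d["color"],cv2.COLOR_RGB2HSV)
c={}
for n,d,(x0,x1,y0,y1) in(("S",S,(140,170,230,265)),("T",T,(375,402,245,272))):
    h=hsv(d)[y0:y1,x0:x1];m=((h[...,0]<16)&(h[...,1]>130)).astype(np.uint8)
    ys,xs=np.nonzero(m);c[n]=(xs.mean()+x0,ys.mean()+y0);print(n,c[n],len(xs),xs.min()+x0,xs.max()+x0,ys.min()+y0,ys.max()+y0)
print("grip centroid",tri(S,c["S"],T,c["T"]))
print("button",[ (z,onz(T,(156.8,278),z)) for z in(60,70)],tri(S,(317,182),T,(156.8,278)))
np.save("scale.npy",p)
# bail tops in T: yaw
E
python3 a.py
```

```text
scale [522.49536059  47.531874  ] 12.47194707282266 [[-0.2, 0.4], [0.7, -0.2], [-0.0, -1.4], [-0.3, -1.1], [-1.8, -1.4], [0.4, 0.8], [0.4, -1.1]]
griptop (array([ 479.3, -284.5,  186.5]), np.float64(0.6))
S (np.float64(151.35622317596565), np.float64(248.92274678111588)) 233 144 159 237 261
T (np.float64(389.4418604651163), np.float64(255.41860465116278)) 43 384 394 252 260
grip centroid (array([ 483.4, -288.7,  164.4]), np.float64(3.0))
button [(60, array([445.3, 273.4,  60. ])), (70, array([444.8, 271. ,  70. ]))] (array([442.5, 266.2,  78.1]), np.float64(6.4))
```

```bash
cat > b.py <<'E'
from h import *
S=snapshot("scene");T=snapshot("top")
p,r=fit([(T,[((0,0,70),(379.6,260.7)),((0,0,188),(389.3,256.1)),((0,34,112),(366.1,258.2)),((0,-34,112),(397.1,259.6))]),
 (S,[((0,0,70),(158.9,277.5)),((0,0,188),(150,240)),((0,-32,70),(144.6,281.8)),((0,32,70),(170,272.9)),((0,-32,112),(142.9,270.4)),((0,32,112),(169.3,259.3))])],[480,-285,0])
print("can",p[:2],np.degrees(p[2]),r.round(1).tolist());np.save("can.npy",p)
sc=np.load("scale.npy")
def draw(d,im,p,lines,col,s,o):
    for l in lines:
        q=((proj(d,pose(p,l))-o)*s).astype(np.int32);cv2.polylines(im,[q],False,col,1)
t=np.linspace(0,2*np.pi,40)
ring=lambda z:np.stack([44*np.cos(t),44*np.sin(t),0*t+z],1)
box=lambda x,y,z:[(x,y,z),(-x,y,z),(-x,-y,z),(x,-y,z),(x,y,z)]
CL=[ring(0),ring(70),[(0,-32,70),(0,-32,110),(0,0,126),(0,32,110),(0,32,70)],box(10,12,132),box(10,12,188)]
SL=[[(-65,55,12),(185,55,12),(185,-55,12),(-65,-55,12),(-65,55,12)],[(-28,0,252),(-10,0,230),(0,0,230),(20,0,242),(130,0,242)],[(130,25,280),(130,-25,280),(176,-25,280),(176,25,280),(130,25,280)]]
out=[]
for P,L,ws in((p,CL,((S,115,225),(T,340,215))),(sc,SL,((S,240,130),(T,180,150)))):
  row=[]
  for d,x,y in ws:
    n=90 if P is p else 150
    k=400/n
    im=cv2.resize(cv2.cvtColor(d["color"],cv2.COLOR_RGB2BGR)[y:y+n,x:x+n],(400,400),interpolation=cv2.INTER_CUBIC)
    im=cv2.convertScaleAbs(im,alpha=1.5);draw(d,im,P,L,(0,255,0),k,np.array([x-.5,y-.5]));row.append(im)
  out.append(np.hstack(row))
cv2.imwrite("pics/fit1.png",out[0]);cv2.imwrite("pics/fit2.png",out[1])
E
python3 b.py
```

```text
can [ 480.95485965 -285.12458177] -5.548268108524819 [[-0.2, -0.8], [0.3, -0.9], [2.8, -0.9], [-0.4, -0.2], [-0.7, -1.2], [-0.2, 0.0], [1.1, -0.2], [0.5, -1.8], [-0.4, -1.1], [-1.4, -0.6]]
```

View pics/fit1.png

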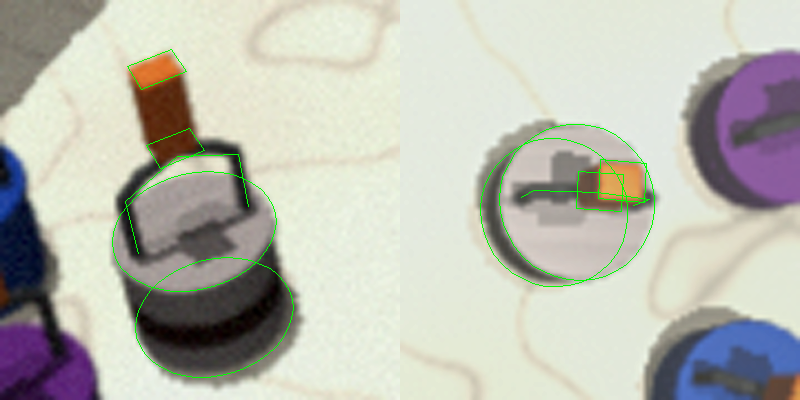

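View pics/fit2.png

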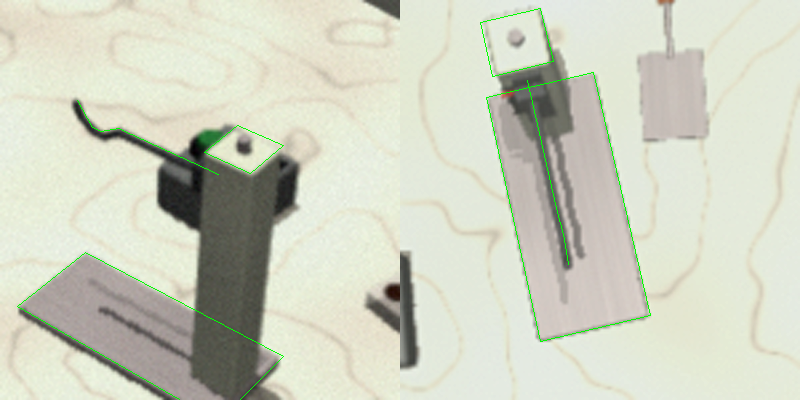

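The overlays fit to 1–2 px. The canister is at (481,-285) with yaw -5.5°, and the scale is at (522.5,47.5) with yaw 12.5°.

```bash
cat > go.py <<'E'
import sys
from h import *
def go(x,y,z,yaw):
    s=state();Rm=R.from_euler("xyz",s["orientation"],degrees=True)
    Rt=R.from_euler("xyz",[-90,0,yaw],degrees=True)
    d=Rm.inv().apply(np.array([x,y,z])-s["ee_pos"])/1000
    print("t",s["clock"].__round__(2),"pos",s["ee_pos"].round(1),"rpy",s["orientation"].round(2),"F",s["wrist_force"].round(2),"w",round(s["grip_width"],1),"q",s["qpos"].round(0))
    print("shift",d.round(4),"rot",(Rm.inv()*Rt).as_rotvec().round(4))
if __name__=="__main__": go(*map(float,sys.argv[1:5]))
E
python3 go.py 481 -285 225 174.5
```

```text
t 1.5 pos [ 218.3 -585.7  238.7] rpy [ -90.     -0.   -159.55] F [ 0.89 -0.1  -0.23] w 88.0 q [ 71.  39. -11.  90.   9.  52. -12.]
shift [-0.3512  0.0137 -0.19  ] rot [-1.000e-04  4.528e-01  0.000e+00]
```

```bash
python3 -m creep '-0.02 0 -0.011 0 0.025 0 0; -0.055 0 -0.03 0 0.07 0 0; -0.095 0 -0.051 0 0.12 0 0; -0.135 0 -0.073 0 0.175 0 0; -0.175 0.003 -0.095 0 0.225 0 0; -0.215 0.006 -0.116 0 0.28 0 0; -0.255 0.009 -0.138 0 0.33 0 0; -0.295 0.012 -0.16 0 0.38 0 0; -0.325 0.014 -0.176 0 0.42 0 0; -0.344 0.014 -0.186 0 0.445 0 0; -0.3512 0.014 -0.19 0 0.4528 0 0; -0.3512 0.014 -0.19 0 0.4528 0 0' 20
python3 go.py 481 -285 145 174.5
python3 - <<'E'
from h import *
S=snapshot("scene");T=snapshot("top")
L=lambda d,x,y:cv2.resize(cv2.cvtColor(d["color"],cv2.COLOR_RGB2BGR)[y:y+130,x:x+130],(400,400),interpolation=cv2.INTER_CUBIC)
cv2.imwrite("pics/g1.png",np.hstack([L(S,90,190),L(T,320,180)]))
E
```

```text
clock: 3.0
ee_pos: [480.9, -285.1, 224.8]
orientation: [-90.0, -0.0, 174.5]
wrist_force: [-0.4, -0.7, -0.6]
grip_width: 43.8
t 3.0 pos [ 480.9 -285.1  224.8] rpy [-89.98  -0.   174.53] F [-0.39 -0.72 -0.65] w 43.8 q [ 26.  35.  -1. 103.   1.  42. -70.]
shift [-0.      0.0798 -0.0001] rot [-0.0004  0.0005  0.0001]
```

View pics/g1.png

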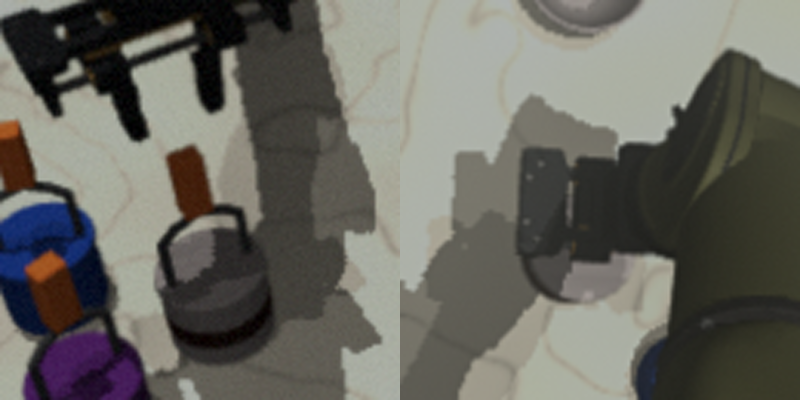

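The picture shows the open fingers (crop about (125,110) and (210,90)) straddling the steel canister's grip at (190,180). I'll descend and close.

```bash
python3 -m creep '0 0.01 0 0 0 0 0; 0 0.025 0 0 0 0 0; 0 0.042 0 0 0 0 0; 0 0.058 0 0 0 0 0; 0 0.07 0 0 0 0 0; 0 0.077 0 0 0 0 0; 0 0.08 0 0 0 0 0; 0 0.08 0 0 0 0 -1; 0 0.08 0 0 0 0 -1; 0 0.08 0 0 0 0 -1; 0 0.08 0 0 0 0 -1; 0 0.08 0 0 0 0 -1' 35
python3 go.py 481 -285 145 174.5
```

```text
clock: 4.6
ee_pos: [481.4, -284.9, 145.1]
orientation: [-90.0, 0.1, 174.5]
wrist_force: [0.6, 0.1, 2.0]
grip_width: 23.7
t 4.6 pos [ 481.4 -284.9  145.1] rpy [-8.9990e+01  5.0000e-02  1.7451e+02] F [0.61 0.08 2.02] w 23.7 q [ 26.  42.  -1. 106.   1.  31. -71.]
shift [0.0004 0.0001 0.0001] rot [-0.0002  0.0002 -0.0009]
```

```bash
python3 -m creep '0 0 0 0 0 0 -1; 0 -0.005 0 0 0 0 -1; 0 -0.018 0 0 0 0 -1; 0 -0.036 0 0 0 0 -1; 0 -0.057 0 0 0 0 -1; 0 -0.08 0 0 0 0 -1; 0 -0.1 0 0 0 0 -1; 0 -0.118 0 0 0 0 -1; 0 -0.13 0 0 0 0 -1; 0 -0.137 0 0 0 0 -1; 0 -0.14 0 0 0 0 -1; 0 -0.14 0 0 0 0 -1' 55
python3 - <<'E'
from h import *
S=snapshot("scene");T=snapshot("top")
for i in range(4): snapshot("top");print(state()["wrist_force"].round(2))
L=lambda d,x,y:cv2.resize(cv2.cvtColor(d["color"],cv2.COLOR_RGB2BGR)[y:y+160,x:x+160],(500,500),interpolation=cv2.INTER_CUBIC)
cv2.imwrite("pics/g2.png",L(S,70,130))
sc=np.load("scale.npy")
print(pose(sc,[(-80,0,283),(0,0,283)]))
E
python3 go.py 444 30 283 -167.5
```

```text
clock: 6.1
ee_pos: [480.8, -284.8, 284.4]
orientation: [-90.0, -0.0, 174.5]
wrist_force: [-0.5, -0.2, -4.5]
grip_width: 23.7
[-0.22  0.05 -4.19]
[ 0.19  0.93 -5.33]
[-0.23 -0.52 -4.76]
[-0.07  0.55 -4.94]
[[444.3832116   30.25494776 283.        ]
 [522.49536059  47.531874   283.        ]]
t 6.4 pos [ 480.9 -284.9  284.4] rpy [-9.001e+01 -3.000e-02  1.745e+02] F [-0.07  0.55 -4.94] w 23.7 q [ 26.  31.  -1.  98.   1.  51. -70.]
shift [ 0.0669  0.0015 -0.3099] rot [ 3.000e-04 -3.142e-01  5.000e-04]
```

View pics/g2.png

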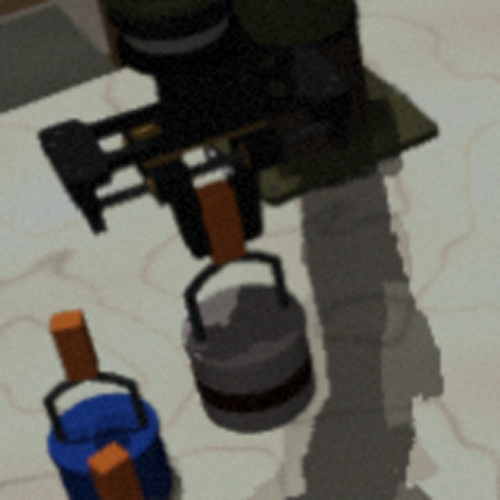

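The canister hangs upright in the jaws, and the wrist force gives a weight of about 4.8 N. I'll carry it to a point in front of the hook.

```bash
python3 -m creep '0.001 0 -0.006 0 -0.006 0 -1; 0.005 0 -0.022 0 -0.022 0 -1; 0.01 0 -0.046 0 -0.046 0 -1; 0.017 0.001 -0.077 0 -0.077 0 -1; 0.024 0.001 -0.11 0 -0.11 0 -1; 0.031 0.001 -0.144 0 -0.145 0 -1; 0.039 0.001 -0.178 0 -0.18 0 -1; 0.046 0.001 -0.212 0 -0.214 0 -1; 0.053 0.001 -0.246 0 -0.248 0 -1; 0.059 0.0015 -0.274 0 -0.277 0 -1; 0.064 0.0015 -0.296 0 -0.3 0 -1; 0.0665 0.0015 -0.308 0 -0.312 0 -1' 55
python3 -m creep '0.0004 0 -0.002 0 -0.002 0 -1; 0.0004 0 -0.002 0 -0.002 0 -1; 0.0004 0 -0.002 0 -0.002 0 -1'
python3 - <<'E'
from h import *
S=snapshot("scene");T=snapshot("top")
L=lambda d,x,y:cv2.resize(cv2.cvtColor(d["color"],cv2.COLOR_RGB2BGR)[y:y+160,x:x+160],(400,400),interpolation=cv2.INTER_CUBIC)
cv2.imwrite("pics/g3.png",np.hstack([L(S,190,110),L(T,160,150)]))
E
python3 go.py 522.5 47.5 283 -167.5
```

```text
clock: 7.9
ee_pos: [443.6, 30.1, 283.4]
orientation: [-90.0, 0.0, -167.4]
wrist_force: [-0.7, -0.0, -4.4]
grip_width: 23.4
clock: 8.28
ee_pos: [443.6, 28.9, 283.2]
orientation: [-90.0, -0.0, -167.6]
wrist_force: [-0.7, -0.3, -5.5]
grip_width: 23.8
t 8.38 pos [443.6  29.1 283.2] rpy [ -89.98   -0.   -167.6 ] F [ 0.56  0.51 -4.34] w 23.7 q [ -5.  22.  -7. 116.   4.  42. -92.]
shift [-0.081   0.0002 -0.001 ] rot [-0.0003 -0.0018  0.0001]
```

View pics/g3.png

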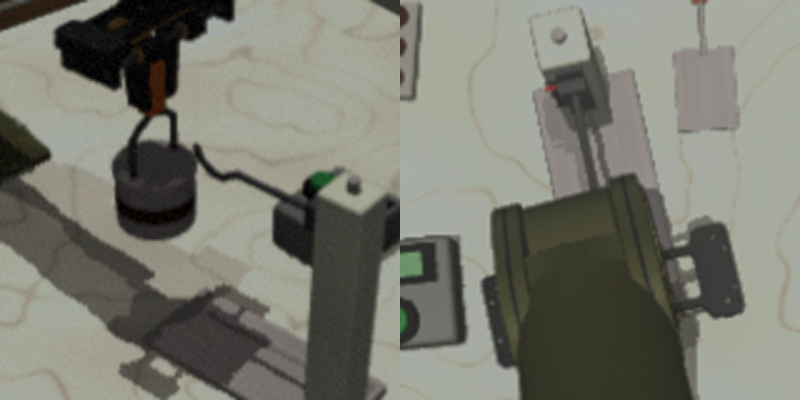

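```bash
cat > ov.py <<'E'
import sys
from h import *
name=sys.argv[1]; dip=float(sys.argv[2])
s=state();S=snapshot("scene");x,y,z=s["ee_pos"];u=z-145
yaw=np.radians(s["orientation"][2]+180)
t=np.linspace(0,2*np.pi,40)
C=[np.stack([44*np.cos(t),44*np.sin(t),0*t+70+u],1),[(0,-32,70+u),(0,-32,110+u),(0,0,126+u),(0,32,110+u),(0,32,70+u)],[(10,12,188+u),(10,-12,188+u),(-10,-12,188+u),(-10,12,188+u),(10,12,188+u)]]
H=[[(-28,0,252-dip),(-10,0,230-dip),(0,0,230-dip),(20,0,242-dip),(130,0,242-dip)]]
x0,y0,n=200,130,130
im=cv2.resize(cv2.cvtColor(S["color"],cv2.COLOR_RGB2BGR)[y0:y0+n,x0:x0+n],(600,600),interpolation=cv2.INTER_CUBIC);im=cv2.convertScaleAbs(im,alpha=1.6)
for P,Ls,c in(((x,y,yaw),C,(0,255,0)),(np.load("scale.npy"),H,(0,0,255))):
    for l in Ls: cv2.polylines(im,[((proj(S,pose(P,l))-[x0-.5,y0-.5])*600/n).astype(np.int32)],False,c,1)
cv2.imwrite(f"pics/{name}.png",im);print(s["clock"],s["ee_pos"].round(1),s["wrist_force"].round(1))
E
python3 ov.py o1 0
```

```text
8.375 [443.6  29.1 283.2] [ 0.6  0.5 -4.3]
```

View pics/o1.png

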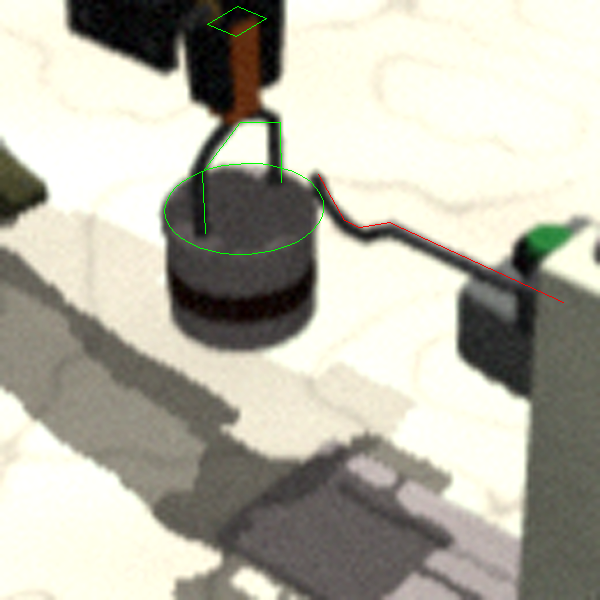

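Canister and hook both sit consistently on the calibrated model, with the tip at crop (317,176) at window height. I'll slide the bail over the tip.

```bash
python3 -m creep '-0.003 0 0 0 -0.002 0 -1; -0.01 0 -0.001 0 -0.002 0 -1; -0.02 0 -0.001 0 -0.002 0 -1; -0.032 0 -0.001 0 -0.002 0 -1; -0.044 0 -0.001 0 -0.002 0 -1; -0.056 0 -0.001 0 -0.002 0 -1; -0.066 0 -0.001 0 -0.002 0 -1; -0.074 0 -0.001 0 -0.002 0 -1; -0.079 0 -0.001 0 -0.002 0 -1; -0.081 0 -0.001 0 -0.002 0 -1; -0.081 0 -0.001 0 -0.002 0 -1; -0.081 0 -0.001 0 -0.002 0 -1'
python3 ov.py o2 0
```

```text
clock: 9.93
ee_pos: [522.1, 48.2, 283.2]
orientation: [-90.0, -0.0, -167.4]
wrist_force: [0.9, -0.6, -5.0]
grip_width: 23.7
9.925 [522.1  48.2 283.2] [ 0.9 -0.6 -5. ]
```

View pics/o2.png

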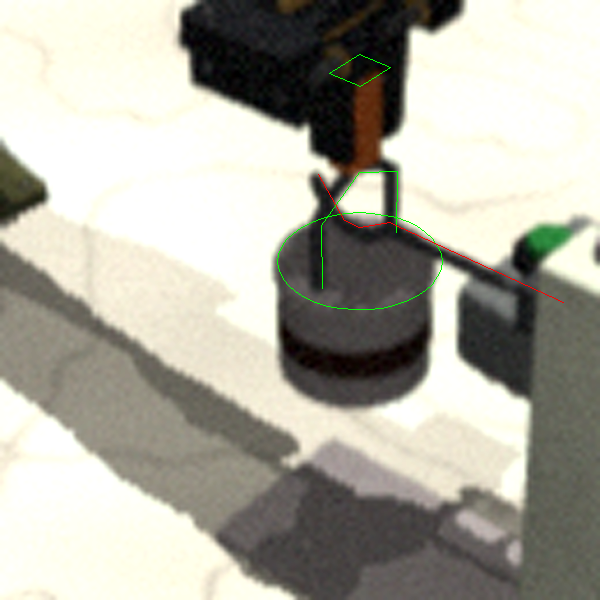

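The bail is over the hook: peak at crop (365,170), right above the seat at (368,238). I'll lower to just above contact and then ease down slowly.

```bash
python3 -m creep '0 0.002 0 0 0 0 -1; 0 0.005 0 0 0 0 -1; 0 0.009 0 0 0 0 -1; 0 0.013 0 0 0 0 -1; 0 0.017 0 0 0 0 -1; 0 0.02 0 0 0 0 -1; 0 0.023 0 0 0 0 -1; 0 0.025 0 0 0 0 -1; 0 0.026 0 0 0 0 -1; 0 0.027 0 0 0 0 -1; 0 0.028 0 0 0 0 -1; 0 0.029 0 0 0 0 -1'
python3 -m creep '0 0.001 0 0 0 0 -1; 0 0.002 0 0 0 0 -1; 0 0.003 0 0 0 0 -1; 0 0.004 0 0 0 0 -1; 0 0.005 0 0 0 0 -1; 0 0.006 0 0 0 0 -1; 0 0.007 0 0 0 0 -1; 0 0.0085 0 0 0 0 -1; 0 0.010 0 0 0 0 -1; 0 0.0115 0 0 0 0 -1; 0 0.013 0 0 0 0 -1; 0 0.0145 0 0 0 0 -1'
python3 -m creep '0 0.001 0 0 0 0 -1; 0 0.0015 0 0 0 0 -1; 0 0.0015 0 0 0 0 -1; 0 0.0015 0 0 0 0 -1'
python3 ov.py o3 9
```

```text
clock: 11.48
ee_pos: [522.4, 48.4, 254.2]
orientation: [-90.0, 0.0, -167.4]
wrist_force: [0.2, -0.5, -5.7]
grip_width: 24.1
clock: 12.98
ee_pos: [522.5, 48.4, 239.7]
orientation: [-90.0, 0.0, -167.4]
wrist_force: [0.1, -0.4, -3.7]
grip_width: 23.2
clock: 13.48
ee_pos: [522.5, 48.4, 238.3]
orientation: [-90.0, 0.0, -167.4]
wrist_force: [0.4, 1.1, -3.5]
grip_width: 23.5
13.475 [522.5  48.4 238.3] [ 0.4  1.1 -3.5]
```

View pics/o3.png

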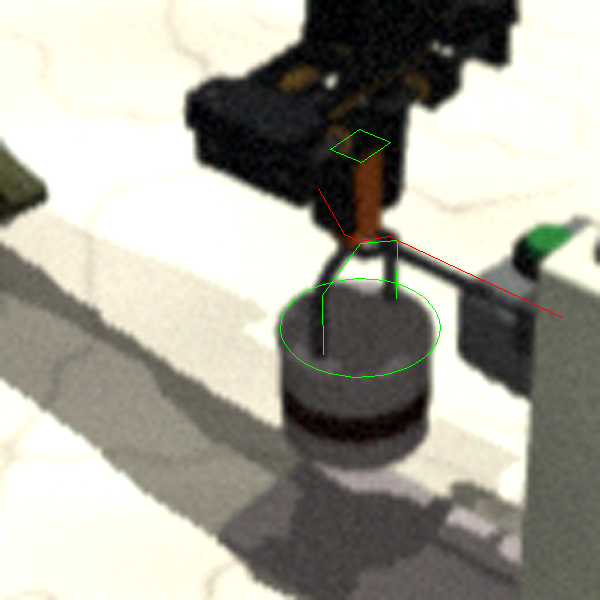

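Contact is confirmed, with the hook dipped about 1 cm and carrying about 1.2 N. I'll keep easing down.

```bash
python3 -m creep '0 0.001 0 0 0 0 -1; 0 0.003 0 0 0 0 -1; 0 0.005 0 0 0 0 -1; 0 0.007 0 0 0 0 -1; 0 0.009 0 0 0 0 -1; 0 0.011 0 0 0 0 -1; 0 0.013 0 0 0 0 -1; 0 0.015 0 0 0 0 -1; 0 0.017 0 0 0 0 -1; 0 0.019 0 0 0 0 -1; 0 0.021 0 0 0 0 -1; 0 0.023 0 0 0 0 -1'
python3 -m creep '0 0.001 0 0 0 0 -1; 0 0.002 0 0 0 0 -1; 0 0.003 0 0 0 0 -1; 0 0.004 0 0 0 0 -1; 0 0.005 0 0 0 0 -1; 0 0.006 0 0 0 0 -1; 0 0.006 0 0 0 0 -1; 0 0.006 0 0 0 0 -1; 0 0.006 0 0 0 0 -1'
cat > f.py <<'E'
from h import *
f=[]
for i in range(12):
    snapshot("top");f.append(state()["wrist_force"])
f=np.array(f);print(state()["clock"],state()["ee_pos"].round(1),state()["orientation"].round(2),f.mean(0).round(2),f.std(0).round(2)/3.5)
E
python3 f.py
```

```text
clock: 15.02
ee_pos: [522.5, 48.4, 215.1]
orientation: [-90.0, 0.0, -167.4]
wrist_force: [-0.7, -0.5, -0.5]
grip_width: 23.9
clock: 16.15
ee_pos: [522.5, 48.4, 209.3]
orientation: [-90.0, 0.0, -167.4]
wrist_force: [-0.3, -0.0, -1.0]
grip_width: 23.6
16.75 [522.4  48.4 209.2] [-9.000e+01  1.000e-02 -1.674e+02] [-0.01 -0.34 -0.65] [0.12       0.13714286 0.14571429]
```

```bash
sed -i 's/range(12)/range(30)/;s/3.5)/5.5)/' f.py; python3 -m creep '0 0.001 0 0 0 0 -1; 0 0.002 0 0 0 0 -1; 0 0.003 0 0 0 0 -1; 0 0.004 0 0 0 0 -1; 0 0.004 0 0 0 0 -1; 0 0.004 0 0 0 0 -1;0 0.004 0 0 0 0 -1; 0 0.004 0 0 0 0 -1'
python3 f.py
```

```text
clock: 17.75
ee_pos: [522.5, 48.4, 205.3]
orientation: [-90.0, 0.0, -167.4]
wrist_force: [-0.2, -0.8, -0.3]
grip_width: 23.6
19.25 [522.4  48.3 205.2] [ -89.99    0.   -167.39] [ 0.27 -0.45 -0.28] [0.09272727 0.09818182 0.09818182]
```

```bash
python3 -m creep '0 0.001 0 0 0 0 -1; 0 0.002 0 0 0 0 -1; 0 0.0025 0 0 0 0 -1; 0 0.0025 0 0 0 0 -1; 0 0.0025 0 0 0 0 -1; 0 0.0025 0 0 0 0 -1'
python3 f.py; python3 ov.py o4 46
```

```text
clock: 20.0
ee_pos: [522.4, 48.4, 202.8]
orientation: [-90.0, 0.0, -167.4]
wrist_force: [-0.0, 0.1, -0.3]
grip_width: 23.7
21.5 [522.4  48.4 202.7] [ -90.      0.   -167.39] [ 0.52 -0.39 -0.07] [0.08545455 0.08727273 0.09454545]
21.5 [522.4  48.4 202.7] [ 0.7  0.4 -0.2]
```

View pics/o4.png

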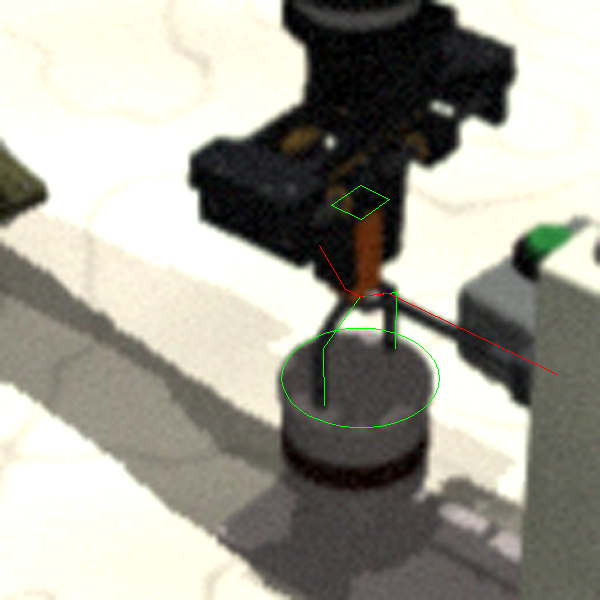

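The vertical force is now about 0. Small lateral forces remain, about +0.4 N along the scale's x and -0.5 N along its y. I'll relax them with a 1.5 mm shift.

```bash
python3 -m creep '-0.0005 0 0.0005 0 0 0 -1; -0.001 0 0.001 0 0 0 -1; -0.0015 0 0.0015 0 0 0 -1; -0.0015 0 0.0015 0 0 0 -1; -0.0015 0 0.0015 0 0 0 -1;-0.0015 0 0.0015 0 0 0 -1'
python3 f.py
```

```text
clock: 22.3
ee_pos: [523.9, 47.5, 202.6]
orientation: [-90.0, -0.0, -167.4]
wrist_force: [-3.9, 2.9, -0.4]
grip_width: 23.6
23.8 [524.2  47.2 202.7] [ -90.     0.  -167.4] [-3.35  3.06  0.13] [0.07818182 0.09090909 0.10363636]
```

The contact is stiff from stiction, so the earlier small force came from only about 0.2 mm. I'll back off most of that shift.

```bash
python3 -m creep '0.0005 0 -0.0005 0 0 0 -1; 0.001 0 -0.001 0 0 0 -1; 0.0013 0 -0.0013 0 0 0 -1; 0.0013 0 -0.0013 0 0 0 -1; 0.0013 0 -0.0013 0 0 0 -1;0.0013 0 -0.0013 0 0 0 -1'
python3 f.py; python3 ov.py o5 46
```

```text
clock: 24.55
ee_pos: [523.4, 48.3, 202.9]
orientation: [-90.0, 0.1, -167.4]
wrist_force: [1.1, 0.7, 0.6]
grip_width: 23.6
26.05 [522.6  48.4 202.7] [-9.0010e+01  1.0000e-02 -1.6739e+02] [2.27 2.04 0.1 ] [0.09818182 0.16727273 0.08181818]
26.05 [522.6  48.4 202.7] [2.1 3.4 0.2]
```

View pics/o5.png

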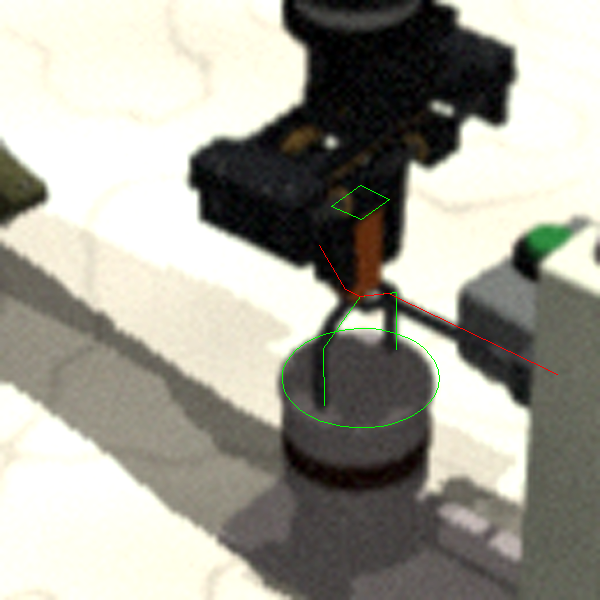

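```bash
sed -i 's/range(30)/range(12)/;s/5.5)/3.5)/' f.py; python3 f.py; python3 -m creep '-0.0002 0 -0.0002 0 0 0 -1; -0.0005 0 -0.0004 0 0 0 -1; -0.0005 0 -0.0004 0 0 0 -1'
python3 f.py
```

```text
26.7 [522.6  48.3 202.7] [ -90.     -0.   -167.39] [ 2.07  3.45 -0.08] [0.11142857 0.1        0.14      ]
clock: 27.08
ee_pos: [522.7, 48.4, 202.6]
orientation: [-90.0, -0.1, -167.4]
wrist_force: [1.6, 2.9, -1.1]
grip_width: 23.6
27.675 [522.8  48.5 202.6] [-8.999e+01 -4.000e-02 -1.674e+02] [0.83 2.11 0.06] [0.12571429 0.15714286 0.13714286]
```

```bash
python3 -m creep '-0.0002 0 -0.0004 0 0 0 -1; -0.0004 0 -0.0007 0 0 0 -1; -0.0004 0 -0.0007 0 0 0 -1; -0.0004 0 -0.0007 0 0 0 -1'
python3 f.py
```

```text
clock: 28.18
ee_pos: [522.9, 49.0, 202.6]
orientation: [-90.0, -0.1, -167.4]
wrist_force: [-1.5, -1.3, -0.1]
grip_width: 23.5
28.775 [523.   49.4 202.6] [-9.0000e+01 -4.0000e-02 -1.6739e+02] [-1.45 -0.61  0.01] [0.11714286 0.11428571 0.12857143]
```

```bash
python3 -m creep '0.0002 0 0.0001 0 0 0 -1; 0.0002 0 0.0001 0 0 0 -1; 0.0002 0 0.0001 0 0 0 -1'
python3 f.py
```

```text
clock: 29.15
ee_pos: [523.0, 49.5, 202.7]
orientation: [-90.0, -0.0, -167.4]
wrist_force: [-2.2, -0.0, -0.3]
grip_width: 23.7
29.75 [523.   49.5 202.7] [-9.0000e+01 -1.0000e-02 -1.6739e+02] [-1.88  0.01 -0.35] [0.16       0.1        0.15142857]
```

Next I reduce the grip force so the residual lateral stress relaxes gradually while the hook carries the load.

```bash
python3 -m creep '0.0002 0 0 0 0 0 -1; 0.0004 0 0 0 0 0 -1; 0.0004 0 0 0 0 0 -1; 0.0004 0 0 0 0 0 -1' 30
python3 f.py
python3 -m creep '0 0 0 0 0 0 -1; 0 0 0 0 0 0 -1; 0 0 0 0 0 0 -1; 0 0 0 0 0 0 -1' 15
python3 f.py
```

```text
clock: 30.25
ee_pos: [523.0, 49.4, 202.8]
orientation: [-90.0, 0.0, -167.4]
wrist_force: [-0.9, 0.8, -0.1]
grip_width: 23.8
30.85 [523.   49.4 202.8] [-9.0000e+01  3.0000e-02 -1.6739e+02] [-0.59  0.65 -0.16] [0.15142857 0.14285714 0.12285714]
clock: 31.35
ee_pos: [523.0, 49.4, 202.8]
orientation: [-90.0, 0.0, -167.4]
wrist_force: [-0.1, 1.0, 1.0]
grip_width: 23.8
31.95 [522.9  49.4 202.8] [-9.0000e+01  2.0000e-02 -1.6739e+02] [ 0.65  1.37 -0.33] [0.11714286 0.16857143 0.14      ]
```

```bash
python3 -m creep '-0.0001 0 -0.0002 0 0 0 -1; -0.0001 0 -0.0002 0 0 0 -1; -0.0001 0 -0.0002 0 0 0 -1; -0.0001 0 -0.0002 0 0 0 -1' 7
python3 f.py
python3 -m creep '0 0 0 0 0 0 -1; 0 0 0 0 0 0 -1; 0 0 0 0 0 0 -1' 3
python3 f.py; python3 ov.py o6 46
```

```text
clock: 32.45
ee_pos: [522.8, 49.4, 202.7]
orientation: [-90.0, 0.0, -167.4]
wrist_force: [0.4, 1.1, -0.4]
grip_width: 24.3
33.05 [522.8  49.4 202.7] [ -89.99    0.   -167.4 ] [1.02 0.47 0.07] [0.14285714 0.06571429 0.11142857]
clock: 33.42
ee_pos: [522.7, 49.4, 202.7]
orientation: [-90.0, -0.0, -167.4]
wrist_force: [0.7, 0.2, -0.5]
grip_width: 24.6
34.025 [522.7  49.4 202.7] [-8.999e+01 -1.000e-02 -1.674e+02] [0.44 0.23 0.07] [0.12571429 0.16285714 0.16285714]
34.025 [522.7  49.4 202.7] [-0.2  0.9  0.5]
```

View pics/o6.png

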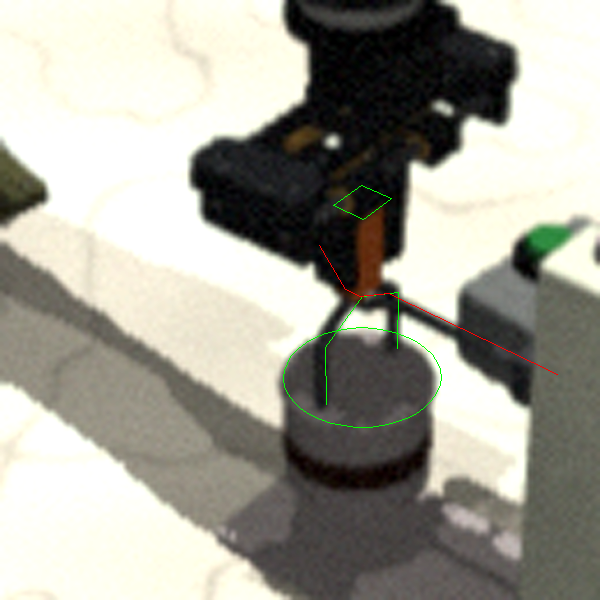

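Residual forces are near zero with the grip at 3 N. I release now, stay in place and look.

```bash
python3 -m creep '0 0 0 0 0 0 -0.4; 0 0 0 0 0 0 -0.35; 0 0 0 0 0 0 -0.3; 0 0 0 0 0 0 -0.2; 0 0 0 0 0 0 -0.1; 0 0 0 0 0 0 0'
python3 f.py;python3 ov.py o7 46
```

```text
clock: 34.83
ee_pos: [522.8, 49.5, 202.7]
orientation: [-90.0, -0.0, -167.4]
wrist_force: [1.4, -0.6, 0.6]
grip_width: 43.9
35.425 [522.8  49.5 202.7] [ -90.    -0.  -167.4] [-0.14 -0.13  0.22] [0.14857143 0.12857143 0.09714286]
35.425 [522.8  49.5 202.7] [-1.  -1.2  0.3]
```

View pics/o7.png

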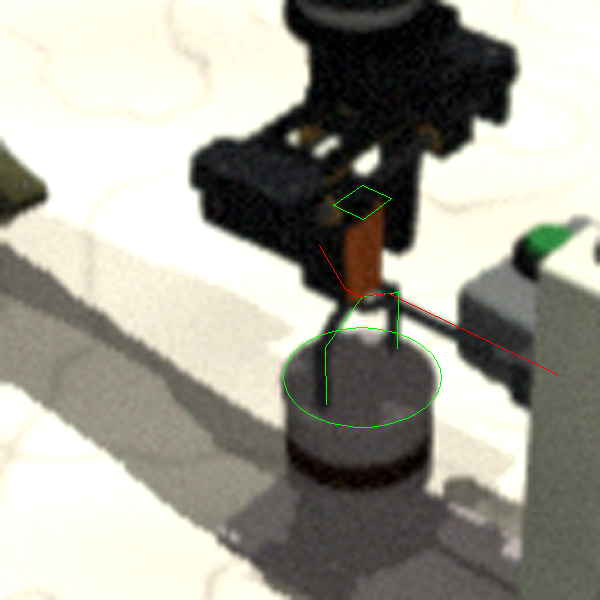

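The canister hangs on the hook, with no visible jump. I retreat straight up.

```bash
python3 -m creep '0 -0.002 0 0 0 0 0; 0 -0.006 0 0 0 0 0; 0 -0.012 0 0 0 0 0; 0 -0.02 0 0 0 0 0; 0 -0.03 0 0 0 0 0; 0 -0.042 0 0 0 0 0; 0 -0.055 0 0 0 0 0; 0 -0.068 0 0 0 0 0; 0 -0.08 0 0 0 0 0; 0 -0.09 0 0 0 0 0; 0 -0.096 0 0 0 0 0; 0 -0.098 0 0 0 0 0'
python3 go.py 440 266 150 -167.5
python3 - <<'E'
from h import *
ims=[]
for i in range(4):
    d=snapshot("scene");ims.append(cv2.resize(cv2.cvtColor(d["color"],cv2.COLOR_RGB2BGR)[140:260,230:350],(300,300)))
    for k in range(5): snapshot("top")
cv2.imwrite("pics/s1.png",np.vstack([np.hstack([ims[0],ims[1]]),np.hstack([ims[2],ims[3]])]))
T=snapshot("top");cv2.imwrite("pics/t2.png",cv2.resize(cv2.cvtColor(T["color"],cv2.COLOR_RGB2BGR)[220:320,110:210],(500,500)))
E
```

```text
clock: 36.98
ee_pos: [522.8, 49.5, 301.0]
orientation: [-90.0, 0.0, -167.4]
wrist_force: [0.5, 0.0, 0.5]
grip_width: 43.7
t 36.98 pos [522.8  49.5 301. ] rpy [-9.000e+01  2.000e-02 -1.674e+02] F [0.51 0.03 0.46] w 43.7 q [ -6.  27.  -6. 102.   4.  51. -92.]
shift [ 0.0336  0.1509 -0.2294] rot [-0.0001  0.0018 -0.0003]
```

View pics/s1.png

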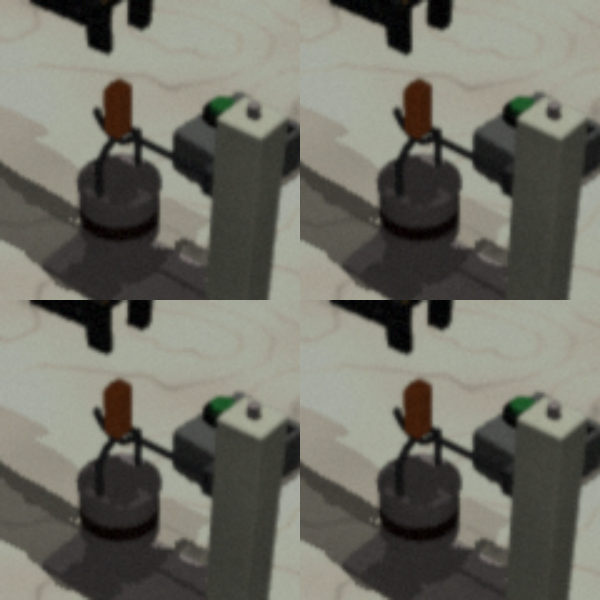

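View pics/t2.png

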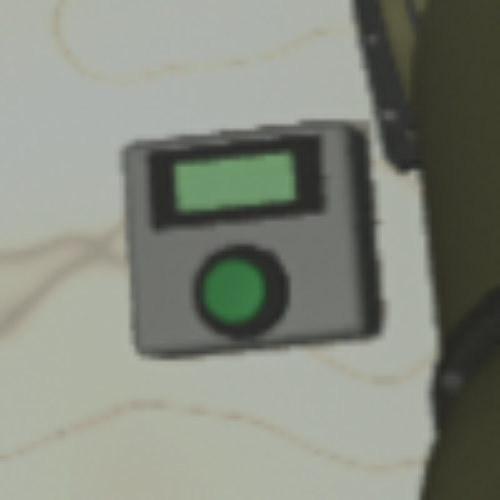

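The four frames over about a second are identical, so the canister hangs still, with its grip at crop (118,108). The button top is at top-view pixel (157,278), world about (444.6,270.5). I'll move over it with the fingers shut.

```bash
python3 -m creep '0.001 0 -0.008 0 0 0 0; 0.004 0 -0.03 0 0 0 -1; 0.008 0 -0.065 0 0 0 -1; 0.013 0 -0.105 0 0 0 -1; 0.018 0.01 -0.145 0 0 0 -1; 0.022 0.03 -0.18 0 0 0 -1; 0.0255 0.06 -0.21 0 0 0 -1; 0.0275 0.095 -0.227 0 0 0 -1; 0.0281 0.13 -0.2327 0 0 0 -1; 0.0281 0.16 -0.2327 0 0 0 -1; 0.0281 0.175 -0.2327 0 0 0 -1; 0.0281 0.18 -0.2327 0 0 0 -1' 30
python3 go.py 444.6 270.5 85 -167.4
python3 - <<'E'
from h import *
S=snapshot("scene");T=snapshot("top")
L=lambda d,x,y:cv2.resize(cv2.cvtColor(d["color"],cv2.COLOR_RGB2BGR)[y:y+130,x:x+130],(400,400),interpolation=cv2.INTER_CUBIC)
cv2.imwrite("pics/p1.png",np.hstack([L(S,250,110),L(T,110,210)]))
E
```

```text
clock: 39.72
ee_pos: [444.4, 270.6, 120.3]
orientation: [-90.0, -0.0, -167.4]
wrist_force: [0.1, 0.6, -0.2]
grip_width: 0.3
t 39.73 pos [444.4 270.6 120.3] rpy [-8.9990e+01 -3.0000e-02 -1.6738e+02] F [ 0.12  0.61 -0.24] w 0.3 q [ -34.   42.   -4.  114.    7.   24. -121.]
shift [-0.0002  0.0353  0.0001] rot [-0.0002  0.0003  0.0006]
```

View pics/p1.png

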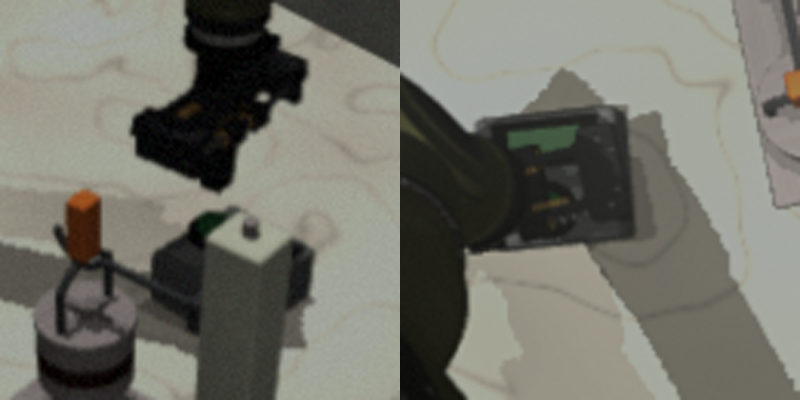

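The shut fingers are above the green button (scene crop (215,185) over (210,225)), and the canister still hangs. I'll descend.

```bash
python3 -m creep '0 0.006 0 0 0 0 -1; 0 0.016 0 0 0 0 -1; 0 0.026 0 0 0 0 -1; 0 0.032 0 0 0 0 -1; 0 0.035 0 0 0 0 -1; 0 0.037 0 0 0 0 -1; 0 0.039 0 0 0 0 -1; 0 0.040 0 0 0 0 -1'
python3 -m creep '0 0.0015 0 0 0 0 -1; 0 0.003 0 0 0 0 -1; 0 0.004 0 0 0 0 -1; 0 0.004 0 0 0 0 -1'
```

```text
clock: 40.83
ee_pos: [444.7, 270.5, 80.9]
orientation: [-90.0, 0.0, -167.4]
wrist_force: [-1.3, -1.0, 2.6]
grip_width: 0.6
clock: 41.32
ee_pos: [444.7, 270.5, 76.8]
orientation: [-90.0, 0.0, -167.4]
wrist_force: [-0.6, -1.2, 5.6]
grip_width: 0.6
```

```bash
python3 -m creep '0 0.001 0 0 0 0 -1; 0 0.002 0 0 0 0 -1; 0 0.002 0 0 0 0 -1; 0 0.002 0 0 0 0 -1'; python3 f.py
```

```text
clock: 41.82
ee_pos: [444.7, 270.5, 76.2]
orientation: [-90.0, 0.1, -167.4]
wrist_force: [-2.8, -1.4, 19.4]
grip_width: 0.3
42.425 [444.7 270.5  76.2] [-9.001e+01  6.000e-02 -1.674e+02] [-2.96 -1.28 19.66] [0.11428571 0.12857143 0.12285714]
```

The button is at its bottom stop: 20 N with no further travel. I let it up and retreat.

```bash
python3 -m creep '0 -0.003 0 0 0 0 -1; 0 -0.008 0 0 0 0 -1; 0 -0.016 0 0 0 0 -1; 0 -0.03 0 0 0 0 -1; 0 -0.05 0 0 0 0 -1; 0 -0.075 0 0 0 0 -1; 0 -0.1 0 0 0 0 -1; 0 -0.115 0 0 0 0 -1; 0 -0.12 0 0 0 0 -1'
python3 f.py
python3 - <<'E'
from h import *
S=snapshot("scene");T=snapshot("top")
cv2.imwrite("pics/e1.png",cv2.cvtColor(S["color"],cv2.COLOR_RGB2BGR));cv2.imwrite("pics/e2.png",cv2.cvtColor(T["color"],cv2.COLOR_RGB2BGR))
for i in range(8): snapshot("top")
S2=snapshot("scene");D=np.abs(S["color"].astype(int)-S2["color"])[150:260,230:330].sum(2);print(D.max(),D.mean())
E
```

```text
clock: 43.55
ee_pos: [445.0, 270.6, 196.1]
orientation: [-90.0, 0.1, -167.4]
wrist_force: [1.0, -0.7, 0.0]
grip_width: 0.4
44.15 [444.5 270.4 194.5] [-8.9990e+01 -2.0000e-02 -1.6739e+02] [ 0.11  0.23 -0.08] [0.15428571 0.15428571 0.12857143]
100 6.473
```

View pics/e1.png

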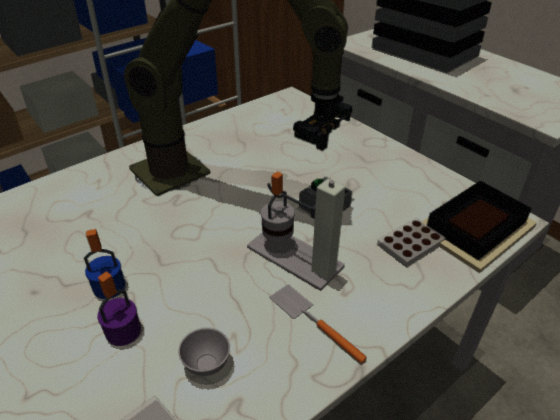

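View pics/e2.png

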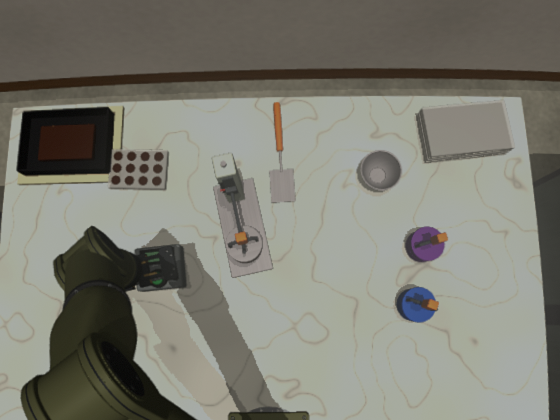

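The canister (scene (278,215), top (242,243)) hangs on the hook and everything else is in place. One more stillness check before handing in.

Run:
```python
from h import *
g=lambda:cv2.cvtColor(snapshot("scene")["color"],cv2.COLOR_RGB2GRAY)[170:250,255:300].astype(np.float32)
a=g()
for i in range(4):
    snapshot("top");snapshot("top");b=g();print(np.round(cv2.phaseCorrelate(a,b)[0],2))
s=state();print(s["clock"],s["wrist_force"].round(1))
print(sign_off())
```

```text
[ 0.49 -0.  ]
[ 0.52 -0.01]
[ 0.51 -0.03]
[ 0.56 -0.06]
45.35 [-0.2 -0.   0.5]
the job is handed in; nothing more can be done
None
```

The steel canister with the brown band hangs from the scale's hook, and I pressed the green button fully and let it up only after the canister hung still. I handed the job in at about 45 s of the 72 s; no verdict is reported.

**Loading:** I slipped the bail over the hook's tip and lowered it at about 8–16 mm/s, until the averaged vertical wrist force was about 0 (from −4.8 N, with a dip of about 46 mm). I then cut the grip force to 3 N in steps and opened. There was no visible jump.

**Lateral force:** A trial sideways shift of 1.5 mm while the hook was loaded caused about 4.5 N of lateral force through friction. I worked that back to about 0.5 N before letting go.

**Button:** Four frames over about a second looked the same before I pressed. The press went to the bottom stop, with about 20 N and no further travel, and the wrist force returned to about 0 on the way up. I did not get a clear view of the raised button, because the gripper hid it.

**Last checks:** The canister hangs on the hook, and the mould, bowl and spatula look unmoved. The wrist force is about 0. The stillness check did not fully agree: the first frame differed from the four later ones by about 0.5 px (roughly 1 mm). The later four agreed with each other to within 0.1 px, so it was either image noise or a small residual sway.

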